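Load a meal tray into the tray sealer

ROBOT

A 6-joint arm with a two-finger parallel gripper is mounted at the origin on the work surface. World frame = base frame: x ahead of the robot, y to its left, z up, the work surface at z = 0. Lengths are in m, angles in rad, forces in N, time in s.
With the tool pointing down it reaches from about 0.3 to 0.875 m from the base axis. Payload 6.4 kg.
Tool frame: the origin (TCP) lies at the centre of the arm's flange, where the gripper is bolted on; the fingertips stand 173 mm ahead of it and the grasp point (between the pads) lies 155 mm ahead of it; z points along the fingers, x is the direction in which the jaws open and shut, and the axes are right-handed (so a half turn about z gives the same grasp; the last joint's range is limited). The gripper opens to 85 mm and grips with 20 to 120 N. Pads are 22 mm wide; open, the fingers measure 114 mm over their backs; the gripper's body (76 mm by 85 mm) begins 54 mm behind the grasp point. The pads swing forward as they close: fully open they stand 13 mm farther back than shut.
Start: joints at [-1.358, 0.181, 1.607, -0, 1.354, -0.206], TCP at [0.234, -0.525, 0.405] pointing down, gripper open.
Joint ranges: [-2.99, 2.99], [-0.89, 2.07], [0.3, 2.58], [-1.14, 4.28], [0, 2.63], [-3.12, 3.12]. Speed limits (rad/s): [2.57, 2.57, 3.01, 3.14, 3.14, 3.14].

INTERFACE

Orientations are given as a unit quaternion [w, x, y, z].
In Python, from bench import ctrl gives the robot as it stands. The module is installed in compiled form; this text tells all that it offers.
- The arm moves only by the tool move_arm, never from a script. Its argument "moves" is a list of rows, each an object of numbers: "gripper": the opening in per cent of the stroke, from 0 (shut) to 100 (fully open); "x", "y", "z": the shift along the tool's x, y, z in cm; "roll": the turn about the tool's z in degrees. In form: [{"gripper": .., "x": .., "y": .., "z": .., "roll": ..}, ...]. A call has 1 to 5 rows; each row shifts and turns the commanded pose from where the row before left it, along the tool's axes as they then stand; what a row does not reach is not made up. A row lasts 1/8 s, in which the tool goes at most 62.5 mm and 10.7 degrees, less where a joint would pass 70% of its speed; a pose out of reach is approached as far as the arm can. A call is refused whole if a number of a shift passes 6.25 or a number of a turn 10.7, either way. A call with a gripper value outside its range is refused whole. The fingers move at their own pace and stop on an object; the grip force is fixed at half the most. Time passes only in rows, so rows that do not move let the fingers close. It gives the time, the measured TCP pose, the force and the opening at its end, in the units of the state.
- ctrl.get_obs(): the state, without advancing time (a new reading comes with each control period).
- ctrl.camera(name): name is "side" or "top" or "wrist"; returns a dict with "img" (420x560x3 uint8, red, green, blue), "fx", "fy", "cx", "cy" (pixels), "world_from_camera" (4x4, takes a point from camera to world coordinates); the wrist camera has in their place "tool_from_camera" (4x4, takes a point from camera to tool coordinates, whose origin is the TCP and whose axes are the tool frame's). Camera axes: x right, y up, looking along -z (the intrinsics and any distortion apply to the point x, -y, -z); pixel columns grow to the right and rows downward; lengths in m; the calibration is good to about 2 mm. A picture is of the moment at which its call begins: read the wrist's pose just before it. There is no depth.
- ctrl.hand_in(): hands the job in, once; it reports no verdict.
The state is a dict: "time_s": time; "q": joint angles; "dq": joint speeds; "joint_efforts": joint torques, N m; "eef_pos": TCP position; "eef_rot": TCP orientation; "wrist_force": force on the tool from outside, world axes, zero at the start; "torque": the same for the moment, N m; "opening": opening from 0.0 (shut) to 1.0 (fully open).
Only numpy, scipy, OpenCV 4.12 (cv2) and the standard library are available. Lean on these libraries where they do the work, as an engineer would, in place of code of your own. Each camera call takes 0.05 s, during which the arm holds its last target. There are 200 camera calls.

TASK

Lift the lid of the tray sealer by its handle until it rests on its stop, then load the two-compartment meal tray (the one with the divider) into the sealer's pocket, right way up, flat and square with its rim down on the frame all round. Leave the lid open and the other things where they stand.

Things in the scene. Friction and masses are not known exactly. Their poses are not given: they have to be found in the camera images.
- sealer: Tabletop tray sealer, aluminium and steel, fixed; footprint 220 (its x, -95 to +125) x 210 mm (y), frame top 60 mm high. Origin on the table under the pocket's centre; x points from the handle side to the hinge (roughly the robot's left), z up. In the frame top is a pocket 102 (x) x 132 mm (y), 40 mm deep.
- pocket (a point): Where the tray's origin lies when seated: on the pocket's centre line, 29 mm below the frame top (31 mm above the table). Axes as the sealer's.
- lid (a joint): Lid angle (rad): 0 shut, 1.08 (62 deg) open on its stop; turns about the sealer's y axis at lid_hinge; a stiff hinge holds it where left. Steel slab 190 x 190 x 18 mm, 0.6 kg; shut, it lies 5 to 195 mm in front of the hinge, underside at hinge height. Fully open it still leans over the pocket: load the tray with the tool's body leaning to the handle side, 25 to 35 deg from vertical.
- lid_hinge (a point): Middle of the lid's hinge axis: 100 mm behind the pocket's centre, 70 mm above the table. Axes as the sealer's.
- lid_handle (a point): Middle of the lid's handle, a round black bar of 12 mm diameter, 90 mm long, parallel to the hinge. It stands 45 mm out from the lid's front edge on a post at each end. 240 mm from the hinge axis, 9 mm above the lid's underside plane. Axes turn with the lid.
- tray: Tray to load: black plastic, 70 g, 32 mm high, 114 (its x) x 144 mm (y) over the rim (8 mm wide, 3 thick); below it the body is 98 x 128 mm, tapering to 91 x 121. A divider ridge 12 mm thick, 30 mm high, runs along x through the middle between two 52 mm wide compartments (floor 3 mm): pinch it to carry. Origin: centre of the underside, z up. Fits either way round (half a turn).
- plain_tray: Bystander: a black tray of the same outer size and height without divider; stands beside the tray, nearer or farther. Origin at the centre of the underside.
- shaker: Bystander: glass shaker with steel cap, 48 mm diameter, 85 mm high. Origin at the base.
- spatula: Bystander: black spatula lying flat on the table behind the sealer's hinge, about 250 mm long, under 30 mm high.
- bowl: Bystander: steel bowl, 120 mm diameter, 50 mm high. Origin at the base.
There are look-alikes about, which are no part of the job. What is shaped like the tray but brown is not meant.

How it is judged:
By the outcome, as a careful person would: the job done as asked, in the order asked, and still so for the second after the job is handed in, with the robot touching nothing.
It also fails if it takes over 58 s, if anything falls off the work surface, if the arm or the gripper's body presses on something with over 40 N, if the wrist force passes 120 N, or if a joint passes its speed limit or range.

## Working session

There is one attempt and no reset: what is moved stays moved. The work goes in short steps, Python scripts to look and compute and a tool call to move; the robot and the scene stay as the last step left them, time stands still between calls to the robot, and variables do not carry over. Pictures are saved under pics/ and viewed, about 8 in all and at most 12, crops included, and the job is handed in when it is done.

Besides the shell and the picture viewer there is one more tool, called as name(argument=value, ...) on one line, values as JSON. move_arm: Moves the arm, as the interface text tells. Its arguments: {"type":"object","properties":{"moves":{"type":"array","items":{"type":"object","properties":{"gripper":{"type":"number"},"x":{"type":"number"},"y":{"type":"number"},"z":{"type":"number"},"roll":{"type":"number"}}}}},"required":["moves"]}

```bash
mkdir -p pics; cat > h.py <<'E'
import numpy as np, cv2
from bench import ctrl
from scipy.spatial.transform import Rotation as R
def T():
    o=ctrl.get_obs(); M=np.eye(4); q=o["eef_rot"]
    M[:3,:3]=R.from_quat([q[1],q[2],q[3],q[0]]).as_matrix(); M[:3,3]=o["eef_pos"]; return M
def cam(n,save=None):
    t=T(); c=ctrl.camera(n); 
    c["W"]=t@np.array(c["tool_from_camera"]) if n=="wrist" else np.array(c["world_from_camera"])
    if save: cv2.imwrite(save,c["img"][:,:,::-1]); np.save(save+".npy",np.r_[c["W"].ravel(),c["fx"],c["fy"],c["cx"],c["cy"]])
    return c
def ld(save):
    a=np.load(save+".npy"); return dict(W=a[:16].reshape(4,4),fx=a[16],fy=a[17],cx=a[18],cy=a[19])
def ray(c,u,v):
    d=np.array([(u-c["cx"])/c["fx"],-(v-c["cy"])/c["fy"],-1]); return c["W"][:3,3],c["W"][:3,:3]@d
def onz(c,u,v,z):
    o,d=ray(c,u,v); return o+d*(z-o[2])/d[2]
def proj(c,P):
    p=np.linalg.inv(c["W"])@np.r_[P,1]; return np.array([c["cx"]-c["fx"]*p[0]/p[2],c["cy"]+c["fy"]*p[1]/p[2]])
E
python3 - <<'E'
from h import *
for n in("top","side","wrist"):
    c=cam(n,f"pics/{n}0.png"); print(n,c.keys(),c["fx"],c["fy"],c["cx"],c["cy"],np.round(c["W"],3).tolist())
    if n=="wrist": print(np.round(c["tool_from_camera"],3).tolist())
o=ctrl.get_obs();print(o)
E
```

```text
top dict_keys(['img', 'fx', 'fy', 'cx', 'cy', 'world_from_camera', 'W']) 414.7612250014269 414.7612250014269 278.89987871859523 204.76786715864412 [[0.025, 0.991, -0.135, 0.359], [-1.0, 0.026, 0.008, 0.039], [0.012, 0.135, 0.991, 1.03], [0.0, 0.0, 0.0, 1.0]]
side dict_keys(['img', 'fx', 'fy', 'cx', 'cy', 'world_from_camera', 'W']) 438.52821624434523 438.52821624434523 277.0604051485149 214.24943981001186 [[-0.797, 0.343, -0.497, -0.161], [-0.604, -0.469, 0.645, 0.875], [-0.012, 0.814, 0.581, 0.862], [0.0, 0.0, 0.0, 1.0]]
wrist dict_keys(['img', 'fx', 'fy', 'cx', 'cy', 'tool_from_camera', 'W']) 348.49878944506537 348.49878944506537 280.6367896481865 213.7779064361168 [[0.406, 0.88, 0.246, 0.296], [-0.914, 0.392, 0.107, -0.498], [-0.002, -0.269, 0.963, 0.373], [0.0, 0.0, 0.0, 1.0]]
[[1.0, 0.0, 0.001, 0.0], [0.0, -0.963, -0.269, -0.068], [0.001, 0.269, -0.963, 0.031], [0.0, 0.0, 0.0, 1.0]]
{'time_s': 0.15, 'q': array([-1.35831119e+00,  1.81385566e-01,  1.60770598e+00,  6.76829194e-06,
        1.35383183e+00, -2.06305828e-01]), 'dq': array([-6.84952616e-04, -2.67317564e-03, -4.34959738e-03,  9.21078858e-04,
        4.47561299e-05,  1.28186265e-03]), 'joint_efforts': array([ 7.27618008e-04, -4.45258820e+01, -3.51690888e+01, -3.73995363e-04,
        5.78893960e-03, -3.73911632e-05]), 'eef_pos': array([ 0.2338041 , -0.52513135,  0.40401739]), 'eef_rot': array([-4.71370535e-04,  8.38646006e-01, -5.44676450e-01, -4.69604797e-04]), 'wrist_force': array([-0.16218359,  0.49491307, -0.83459814]), 'torque': array([-0.04408303, -0.02932298, -0.01988414]), 'opening': 0.9981523369107635}
```

View pics/top0.png

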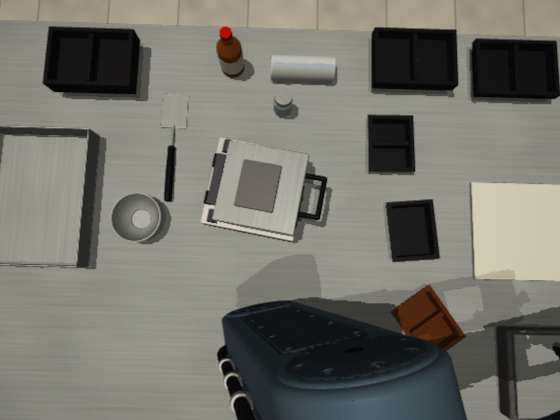

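View pics/side0.png

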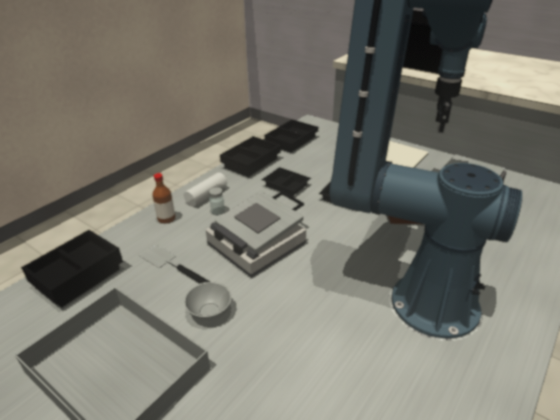

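```bash
python3 - <<'E'
import cv2
i=cv2.imread("pics/top0.png")[100:270,195:445]
i=cv2.convertScaleAbs(cv2.resize(i,None,fx=3.2,fy=3.2,interpolation=cv2.INTER_CUBIC),alpha=1.2,beta=25)
cv2.imwrite("pics/crop0.png",i)
E
```

```text
(no output)
```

View pics/crop0.png

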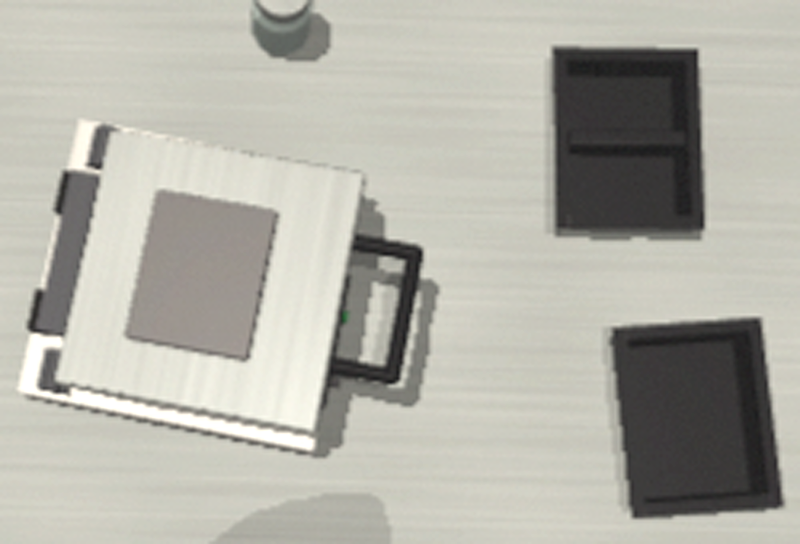

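```bash
cat >> h.py <<'E'
from scipy.optimize import least_squares
def pose2(c,px,obj,z,x0=(0.5,-.1,1.57),s=1.0,off=(0,0)):
    px=np.array(px,float)/s+off
    def P(p):
        r=R.from_euler("z",p[2]).as_matrix(); return [r@np.array(o)+[p[0],p[1],0] for o in obj]
    f=least_squares(lambda p:np.ravel([proj(c,q) for q in P(p)]-px),x0)
    return f.x,np.round(f.fun.reshape(-1,2),1)
E
python3 - <<'E'
from h import *
c=ld("pics/top0.png")
k=dict(s=3.2,off=(195,100))
l=[(.095,.095,.088),(-.095,.095,.088),(-.095,-.095,.088),(.095,-.095,.088),(-.14,.045,.079),(-.14,-.045,.079)]
# guess orientation: sealer x -> world +y => sealer y -> world -x
px=[(57,382),(318,432),(365,173),(110,127),(393,375),(414,251)]
p,r=pose2(c,px,l,0,**k);print("sealer",p,r.tolist())
t=[(.057,.072,.032),(-.057,.072,.032),(-.057,-.072,.032),(.057,-.072,.032)]
p,r=pose2(c,[(556,233),(702,229),(697,48),(555,47)],t,0,**k);print("tray",p,r.tolist())
p,r=pose2(c,[(633,515),(780,505),(760,320),(613,328)],t,0,**k);print("plain",p,r.tolist())
E
```

```text
sealer [0.52936376 0.07251417 1.41405356] [[-0.1, -0.1], [0.5, -0.6], [0.1, 0.2], [-0.2, 0.0], [-0.1, -0.3], [-0.2, 0.8]]
tray [ 0.65696933 -0.24393154  1.58871263] [[0.1, -1.4], [0.6, 0.3], [0.1, 0.6], [-0.8, 0.5]]
plain [ 0.44236773 -0.29370204  1.65879373] [[-0.6, 0.6], [0.7, 0.7], [0.2, -0.8], [-0.2, -0.5]]
```

move_arm(moves=[{"roll":8.25},{"roll":8.25},{"roll":8.25},{"roll":8.25}])

```text
validation failed for argument at $.mo...
```

move_arm(moves=[{"x":-5.5,"y":-2.2},{"x":-5.5,"y":-2.2},{"x":-5.5,"y":-2.2},{"x":-5.5,"y":-2.2},{"x":-5.5,"y":-2.2}])

```text
validation failed for argument at $.mo...
```

move_arm(moves=[{"x":-5.5,"y":-2.2},{"x":-5.5,"y":-2.2},{"x":-5.5,"y":-2.2},{"x":-5.5,"y":-2.2},{"x":0}])

```text
validation failed for argument at $.mo...
```

```bash
cat >> h.py <<'E'
S=np.array([0.5294,0.0725,1.4141])
def sw(p,S=S): return R.from_euler("z",S[2]).apply(p)+[S[0],S[1],0]   # sealer->world
def st():
    t=T(); o=ctrl.get_obs(); g=t[:3,3]+.155*t[:3,2]
    gs=R.from_euler("z",-S[2]).apply(g-[S[0],S[1],0])
    print("t",round(o["time_s"],2),"grasp W",g.round(4),"S",gs.round(4),"yaw",np.degrees(np.arctan2(t[1,0],t[0,0])).round(2),"tilt",t[:3,2].round(3),"F",o["wrist_force"].round(1),"open",round(o["opening"],3)); return t,g
def to(P,yaw=None):
    t,g=st(); d=t[:3,:3].T@(np.array(P)-g)*100; print("tool delta cm",d.round(2), "roll" ,None if yaw is None else round(-((yaw-np.degrees(np.arctan2(t[1,0],t[0,0]))+180)%360-180),2))
E
python3 - <<'E'
from h import *
to(sw([-.14,0,.079]),-98.98)
cam("wrist","pics/w1.png")
E
```

```text
t 0.15 grasp W [ 0.2338 -0.5249  0.249 ] S [-0.6362  0.1988  0.249 ] yaw -66.01 tilt [-0.     0.001 -1.   ] F [-0.2  0.5 -0.8] open 0.998
tool delta cm [-30.79 -43.68  17.05] roll 32.97
```

View pics/w1.png

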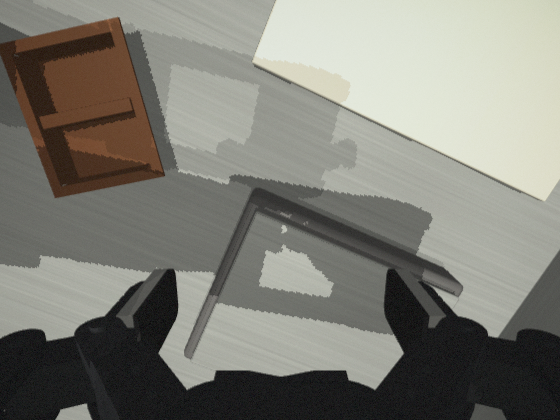

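The moves were refused, probably because each row needs every key, so the arm hasn't moved. This view still shows the start pose, with the brown look-alike at (80,105).

move_arm(moves=[{"gripper":100,"x":0,"y":0,"z":0,"roll":8.25},{"gripper":100,"x":0,"y":0,"z":0,"roll":8.25},{"gripper":100,"x":0,"y":0,"z":0,"roll":8.25},{"gripper":100,"x":0,"y":0,"z":0,"roll":8.25}])

```text
time_s: 0.7
eef_pos: [0.2338, -0.5252, 0.4044]
eef_rot: [0.0, -0.648, 0.762, 0.0]
wrist_force: [0.5, 0.3, -0.0]
opening: 0.997
```

move_arm(moves=[{"gripper":100,"x":-5.5,"y":-2.2,"z":0,"roll":0},{"gripper":100,"x":-5.5,"y":-2.2,"z":0,"roll":0},{"gripper":100,"x":-5.5,"y":-2.2,"z":0,"roll":0},{"gripper":100,"x":-5.5,"y":-2.2,"z":0,"roll":0},{"gripper":100,"x":-5.5,"y":-2.2,"z":0,"roll":0}])

```text
time_s: 1.32
eef_pos: [0.3861, -0.2692, 0.4047]
eef_rot: [0.0, -0.649, 0.761, -0.0]
wrist_force: [0.8, -0.9, -0.0]
opening: 0.997
```

move_arm(moves=[{"gripper":100,"x":-5.5,"y":-2.2,"z":0,"roll":0},{"gripper":100,"x":-5.5,"y":-2.2,"z":0,"roll":0},{"gripper":100,"x":-5.5,"y":-2.2,"z":0,"roll":0},{"gripper":100,"x":-5.5,"y":-2.2,"z":0,"roll":0},{"gripper":100,"x":0,"y":0,"z":0,"roll":0}])

```text
time_s: 1.95
eef_pos: [0.508, -0.0638, 0.4045]
eef_rot: [0.0, -0.652, 0.758, 0.0]
wrist_force: [-0.1, -0.3, -0.1]
opening: 1.003
```

```bash
python3 - <<'E'
from h import *
to(sw([-.14,0,.079]),-98.98)
print(ctrl.get_obs()["q"].round(3))
cam("wrist","pics/w2.png")
E
```

```text
t 1.95 grasp W [ 0.508  -0.0637  0.2495] S [-1.379e-01 -1.000e-04  2.495e-01] yaw -98.66 tilt [ 0.     0.001 -1.   ] F [-0.1 -0.3 -0.1] open 1.003
tool delta cm [2.300e-01 1.000e-02 1.705e+01] roll 0.32
[-3.570e-01  3.900e-02  1.763e+00  1.000e-03  1.340e+00  1.364e+00]
```

View pics/w2.png

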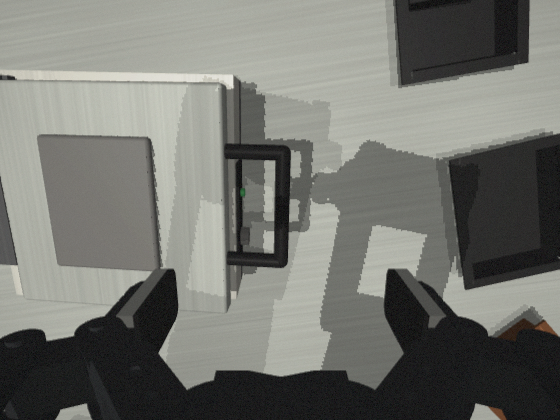

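```bash
python3 - <<'E'
from h import *
c=ld("pics/w2.png")
I=R.from_euler("z",-S[2])
for u,v,z in[(283,152,.079),(281,260,.079),(223,82,.088),(227,312,.088),(400,86,.032),(528,62,.032),(450,158,.032),(465,288,.032)]:
    p=onz(c,u,v,z);print((u,v),p.round(4),"S",I.apply(p-[S[0],S[1],0]).round(4))
E
```

```text
(283, 152) [ 0.5466 -0.0715  0.079 ] S [-0.1395 -0.0395  0.079 ]
(281, 260) [ 0.4507 -0.0552  0.079 ] S [-0.1384  0.0578  0.079 ]
(223, 82) [ 0.6072 -0.0339  0.088 ] S [-0.093  -0.0934  0.088 ]
(227, 312) [0.4108 0.0013 0.088 ] S [-0.0888  0.1061  0.088 ]
(400, 86) [ 0.5854 -0.1867  0.032 ] S [-0.2473 -0.0957  0.032 ]
(528, 62) [ 0.5884 -0.3024  0.032 ] S [-0.3611 -0.1168  0.032 ]
(450, 158) [ 0.5119 -0.2308  0.032 ] S [-0.3023 -0.03    0.032 ]
(465, 288) [ 0.3687 -0.2438  0.032 ] S [-0.3375  0.1094  0.032 ]
```

move_arm(moves=[{"gripper":40,"x":0.1,"y":0,"z":3.5,"roll":0.3},{"gripper":40,"x":0,"y":0,"z":3,"roll":0},{"gripper":40,"x":0,"y":0,"z":0,"roll":0},{"gripper":40,"x":0,"y":0,"z":5,"roll":0},{"gripper":40,"x":0,"y":0,"z":5,"roll":0}])

```text
time_s: 2.62
eef_pos: [0.5077, -0.0698, 0.2409]
eef_rot: [0.001, -0.647, 0.763, -0.002]
wrist_force: [0.5, -0.1, -1.2]
opening: 0.398
```

move_arm(moves=[{"gripper":40,"x":0,"y":0,"z":0.6,"roll":0},{"gripper":40,"x":0,"y":0,"z":0,"roll":0},{"gripper":0,"x":0,"y":0,"z":0,"roll":0},{"gripper":0,"x":0,"y":0,"z":0,"roll":0},{"gripper":0,"x":0,"y":0,"z":0,"roll":0}])

```text
time_s: 3.25
eef_pos: [0.5083, -0.0656, 0.2358]
eef_rot: [0.004, -0.647, 0.762, 0.0]
wrist_force: [8.6, 18.8, -2.2]
opening: 0.103
```

```bash
python3 - <<'E'
from h import *
st(); cam("side","pics/s1.png")
for k in range(1,15):
    a=np.radians(2.15+62*k/14); b=np.radians(2.15+62*(k-1)/14)
    print(k, (24.02*(-np.cos(a)+np.cos(b))).round(2),(24.02*(np.sin(a)-np.sin(b))).round(2))
E
```

```text
t 3.25 grasp W [ 0.5092 -0.0648  0.0808] S [-0.1388 -0.0015  0.0808] yaw -99.34 tilt [ 0.006  0.005 -1.   ] F [ 8.6 18.8 -2.2] open 0.103
1 0.14 1.85
2 0.28 1.83
3 0.42 1.81
4 0.56 1.77
5 0.7 1.72
6 0.83 1.66
7 0.95 1.59
8 1.07 1.51
9 1.19 1.43
10 1.29 1.33
11 1.39 1.23
12 1.48 1.12
13 1.57 1.0
14 1.64 0.87
```

View pics/s1.png

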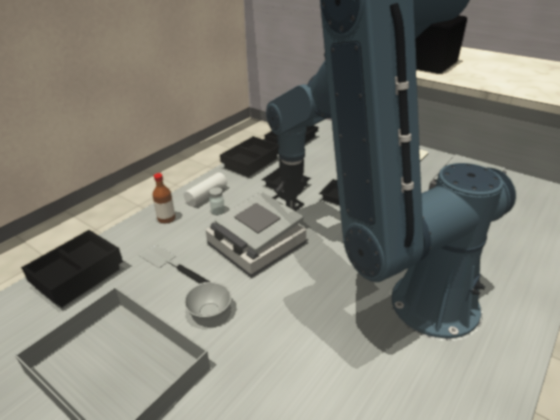

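```bash
python3 - <<'E'
from h import *
c=ld("pics/s1.png"); t,g=st()
p=t[:3,3]
for dz in(-.173,-.1,0,.05,.1,.15,.2): print(dz,proj(c,p+[0,0,dz]).round(0))
print(proj(c,p+c["W"][:3,0]*.04)-proj(c,p))
E
```

```text
t 3.3 grasp W [ 0.5092 -0.0648  0.0808] S [-0.1388 -0.0015  0.0808] yaw -99.33 tilt [ 0.006  0.005 -1.   ] F [ 7.9 18.9 -1.3] open 0.101
-0.173 [291. 208.]
-0.1 [291. 188.]
0 [291. 160.]
0.05 [291. 145.]
0.1 [291. 129.]
0.15 [291. 112.]
0.2 [292.  94.]
[1.34612305e+01 2.84217094e-14]
```

move_arm(moves=[{"gripper":0,"x":-0.4,"y":0,"z":-0.9,"roll":0},{"gripper":0,"x":-0.15,"y":0,"z":-0.9,"roll":0},{"gripper":0,"x":-0.2,"y":0,"z":-1.8,"roll":0},{"gripper":0,"x":-0.4,"y":0,"z":-1.8,"roll":0}])

```text
time_s: 3.8
eef_pos: [0.5101, -0.0531, 0.2886]
eef_rot: [0.006, -0.647, 0.762, 0.001]
wrist_force: [23.3, 31.0, -21.7]
opening: 0.094
```

```bash
python3 - <<'E'
from h import *
t,g=st(); print(ctrl.get_obs()["torque"].round(2))
gs=R.from_euler("z",-S[2]).apply(g-[S[0],S[1],0])
v=gs-np.array([.1,0,.07]); print("r",np.hypot(v[0],v[2]),"ang",np.degrees(np.arctan2(v[2],-v[0]))-2.15)
i=cv2.imread("pics/s1.png")
for r in(152,145,138,132,126,118,110): print(r,i[r,262:322:2].sum(1).tolist())
E
```

```text
t 3.8 grasp W [ 0.5113 -0.0516  0.1336] S [-0.1254 -0.0015  0.1336] yaw -99.37 tilt [ 0.008  0.009 -1.   ] F [ 23.3  31.  -21.7] open 0.094
[ 4.06 -3.06 -0.12]
r 0.23425677852085608 ang 13.615698983516134
152 [122, 121, 118, 107, 99, 93, 87, 94, 125, 151, 155, 157, 157, 160, 159, 162, 162, 164, 162, 165, 167, 265, 500, 539, 540, 539, 536, 531, 532, 534]
145 [100, 97, 98, 96, 96, 95, 98, 106, 118, 144, 153, 156, 157, 160, 158, 160, 157, 159, 156, 155, 150, 222, 393, 494, 525, 529, 528, 531, 530, 533]
138 [435, 291, 108, 92, 92, 92, 99, 102, 125, 142, 150, 154, 154, 157, 158, 156, 156, 157, 155, 151, 145, 128, 89, 81, 94, 146, 234, 357, 473, 516]
132 [575, 558, 499, 364, 190, 115, 135, 145, 147, 153, 153, 147, 150, 151, 151, 154, 153, 156, 164, 161, 154, 141, 114, 101, 89, 80, 125, 323, 477, 522]
126 [591, 595, 594, 510, 236, 130, 127, 124, 139, 157, 171, 174, 177, 174, 174, 163, 147, 135, 135, 135, 138, 137, 121, 109, 103, 100, 169, 279, 421, 522]
118 [216, 216, 187, 138, 126, 115, 126, 133, 148, 191, 183, 175, 175, 175, 176, 176, 172, 173, 174, 173, 171, 171, 163, 142, 132, 138, 155, 163, 164, 163]
110 [299, 315, 230, 150, 138, 148, 149, 193, 227, 189, 177, 174, 175, 172, 175, 174, 175, 172, 174, 171, 174, 172, 174, 171, 166, 150, 141, 140, 121, 122]
```

move_arm(moves=[{"gripper":0,"x":-1.0,"y":-0.2,"z":-1.8,"roll":0},{"gripper":0,"x":-0.7,"y":0,"z":-1.7,"roll":0},{"gripper":0,"x":-0.8,"y":0,"z":-1.7,"roll":0}])

```text
time_s: 4.18
eef_pos: [0.515, -0.0276, 0.3383]
eef_rot: [0.006, -0.648, 0.762, 0.003]
wrist_force: [26.5, 35.2, -36.5]
opening: 0.088
```

```bash
cat >> h.py <<'E'
def lid():
    t,g=st()
    gs=R.from_euler("z",-S[2]).apply(g-[S[0],S[1],0])
    v=gs-np.array([.1,0,.07]); print("r",np.hypot(v[0],v[2]),"ang",np.degrees(np.arctan2(v[2],-v[0]))-2.15,"Fs",R.from_euler("z",-S[2]).apply(ctrl.get_obs()["wrist_force"]).round(1))
E
python3 -c "
from h import *
lid()"
```

```text
t 4.17 grasp W [ 0.5157 -0.0257  0.1833] S [-0.0991 -0.0017  0.1833] yaw -99.28 tilt [ 0.004  0.013 -1.   ] F [ 26.5  35.2 -36.5] open 0.088
r 0.22908947932279045 ang 27.492844194301423 Fs [ 38.9 -20.7 -36.5]
```

```bash
cat >> h.py <<'E'
def combo(save,box=(190,60,350,280)):
    s=cam("side",save+"_s.png")["img"]; w=cam("wrist",save+"_w.png")["img"]; x0,y0,x1,y1=box
    a=cv2.resize(s[y0:y1,x0:x1],(int((x1-x0)*550/(y1-y0)),550) if (x1-x0)/(y1-y0)<.75 else (400,int(400*(y1-y0)/(x1-x0))),interpolation=cv2.INTER_CUBIC); b=cv2.resize(w,(400,300))
    o=np.zeros((max(a.shape[0],300),a.shape[1]+400,3),np.uint8); o[:a.shape[0],:a.shape[1]]=a; o[:300,a.shape[1]:]=b
    cv2.imwrite(save+".png",cv2.convertScaleAbs(o[:,:,::-1],alpha=1.2,beta=20))
E
python3 -c "
from h import *
combo('pics/c1')"
```

```text
(no output)
```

View pics/c1.png

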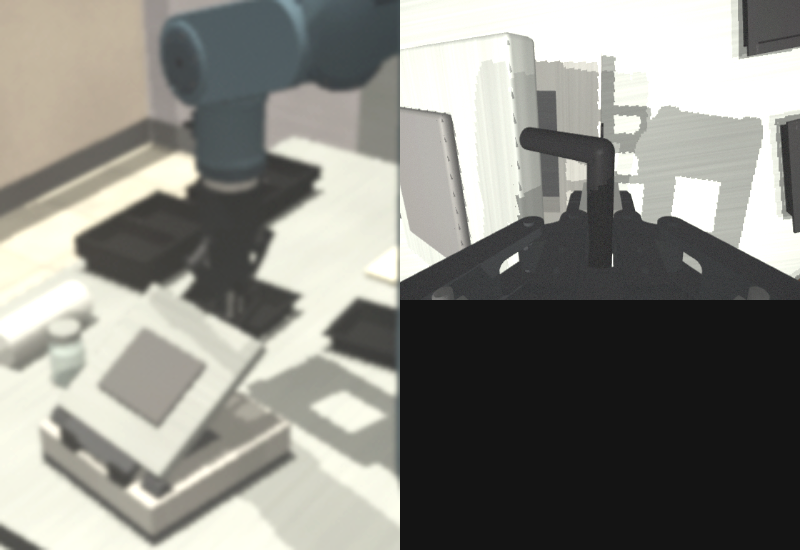

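move_arm(moves=[{"gripper":0,"x":-0.9,"y":-0.3,"z":-0.4,"roll":0},{"gripper":0,"x":-0.9,"y":0,"z":-0.7,"roll":0},{"gripper":0,"x":-0.7,"y":0,"z":-0.8,"roll":0},{"gripper":0,"x":-0.7,"y":0,"z":-0.8,"roll":0}])

```text
time_s: 4.78
eef_pos: [0.5209, -0.002, 0.3666]
eef_rot: [-0.003, -0.647, 0.762, 0.001]
wrist_force: [-9.4, -4.0, -7.1]
opening: 0.083
```

```bash
python3 -c "
from h import *
lid()"
```

```text
t 4.78 grasp W [ 0.5198 -0.0024  0.2117] S [-0.0754 -0.0022  0.2117] yaw -99.32 tilt [-0.007 -0.002 -1.   ] F [-9.4 -4.  -7.1] open 0.083
r 0.22548568010781503 ang 36.768298980247515 Fs [-5.4  8.6 -7.1]
```

move_arm(moves=[{"gripper":0,"x":-1.05,"y":0,"z":-1.0,"roll":0},{"gripper":0,"x":-1.05,"y":0,"z":-1.0,"roll":0},{"gripper":0,"x":-1.2,"y":0,"z":-0.9,"roll":0},{"gripper":0,"x":-1.2,"y":0,"z":-0.9,"roll":0}])

```text
time_s: 5.28
eef_pos: [0.5287, 0.0425, 0.4048]
eef_rot: [-0.002, -0.647, 0.762, 0.001]
wrist_force: [-2.9, -0.7, -12.9]
opening: 0.083
```

```bash
python3 -c "
from h import *
lid()"
```

```text
t 5.28 grasp W [0.528  0.0423 0.2498] S [-0.0301 -0.0034  0.2498] yaw -99.35 tilt [-0.004 -0.002 -1.   ] F [ -2.9  -0.7 -12.9] open 0.083
r 0.22190616679851982 ang 51.9598354310296 Fs [ -1.2   2.8 -12.9]
```

move_arm(moves=[{"gripper":0,"x":-0.9,"y":0,"z":-0.6,"roll":0},{"gripper":0,"x":-0.9,"y":0,"z":-0.5,"roll":0},{"gripper":0,"x":-0.9,"y":0,"z":-0.4,"roll":0},{"gripper":0,"x":-0.5,"y":0,"z":-0.2,"roll":0},{"gripper":0,"x":0,"y":0,"z":0,"roll":0}])

```text
time_s: 5.9
eef_pos: [0.5343, 0.0687, 0.4187]
eef_rot: [-0.008, -0.646, 0.763, -0.003]
wrist_force: [-5.6, -36.8, -21.1]
opening: 0.084
```

```bash
python3 -c "
from h import *
lid()"
```

```text
t 5.9 grasp W [0.533  0.0663 0.2638] S [-0.0055 -0.0045  0.2638] yaw -99.54 tilt [-0.009 -0.015 -1.   ] F [ -5.6 -36.8 -21.1] open 0.084
r 0.22063839952707084 ang 59.27169488119068 Fs [-37.2  -0.2 -21.1]
```

move_arm(moves=[{"gripper":0,"x":0.5,"y":0,"z":0.2,"roll":0},{"gripper":45,"x":0,"y":0,"z":0,"roll":0},{"gripper":45,"x":0,"y":0,"z":0,"roll":0},{"gripper":45,"x":0,"y":0,"z":-2.5,"roll":0},{"gripper":45,"x":0,"y":0,"z":-4,"roll":0}])

```text
time_s: 6.52
eef_pos: [0.5344, 0.0702, 0.4858]
eef_rot: [0.0, -0.648, 0.762, 0.0]
wrist_force: [0.4, -0.4, -0.6]
opening: 0.451
```

```bash
python3 -c "
from h import *
st(); combo('pics/c2'); print(ctrl.get_obs()['q'].round(3))"
```

```text
t 6.53 grasp W [0.5344 0.0703 0.3308] S [-0.0014 -0.0053  0.3308] yaw -99.24 tilt [ 0.     0.001 -1.   ] F [ 0.4 -0.4 -0.6] open 0.451
[-9.000e-02  3.700e-02  1.590e+00  1.000e-03  1.503e+00  1.642e+00]
```

View pics/c2.png

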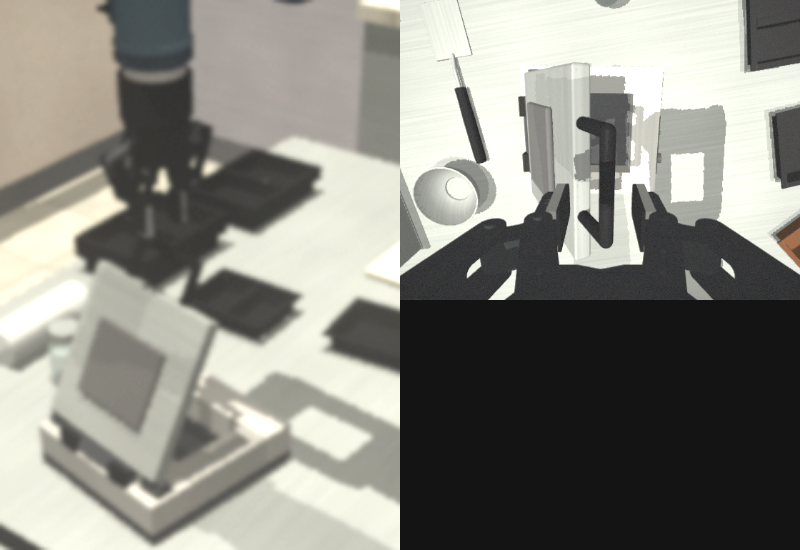

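```bash
python3 - <<'E'
from h import *
Tr=np.array([.657,-.244,1.5887])
to(sw([-.05,.032,.15],Tr),-88.97)
for yaw in(-88.97,):
    t,g=st(); r=R.from_euler("z",yaw,degrees=True).as_matrix()@np.diag([1,-1,-1]); print("after roll",(r.T@(sw([-.05,.032,.15],Tr)-g)*100).round(2))
E
```

```text
t 6.62 grasp W [0.5374 0.0702 0.3366] S [-0.0011 -0.0082  0.3366] yaw -99.23 tilt [ 0.012 -0.    -1.   ] F [-0.   0.2  1. ] open 0.452
tool delta cm [ 34.61 -14.36  18.78] roll -10.26
t 6.62 grasp W [0.5374 0.0702 0.3366] S [-0.0011 -0.0082  0.3366] yaw -99.23 tilt [ 0.012 -0.    -1.   ] F [-0.   0.2  1. ] open 0.452
after roll [36.63 -8.2  18.66]
```

move_arm(moves=[{"gripper":45,"x":0,"y":0,"z":-2,"roll":-10.2},{"gripper":45,"x":5.5,"y":-1.2,"z":0,"roll":0},{"gripper":45,"x":5.5,"y":-1.2,"z":0,"roll":0},{"gripper":45,"x":5.5,"y":-1.2,"z":0,"roll":0},{"gripper":45,"x":5.5,"y":-1.2,"z":0,"roll":0}])

```text
time_s: 7.25
eef_pos: [0.5864, -0.1508, 0.5058]
eef_rot: [-0.001, 0.713, -0.701, 0.001]
wrist_force: [0.3, 0.4, 0.4]
opening: 0.454
```

move_arm(moves=[{"gripper":45,"x":5.0,"y":-1.2,"z":3,"roll":0},{"gripper":45,"x":5.0,"y":-1.2,"z":3,"roll":0},{"gripper":45,"x":4.0,"y":-1.0,"z":4,"roll":0},{"gripper":45,"x":0,"y":0,"z":4,"roll":0},{"gripper":45,"x":0,"y":0,"z":0,"roll":0}])

```text
time_s: 7.88
eef_pos: [0.6214, -0.2886, 0.3608]
eef_rot: [0.0, 0.713, -0.702, -0.003]
wrist_force: [-0.7, 1.3, 0.7]
opening: 0.443
```

```bash
python3 - <<'E'
from h import *
Tr=np.array([.657,-.244,1.5887])
to(sw([-.05,.032,.15],Tr),-88.97)
combo('pics/c3',(195,100,445,270))
t=cam("top","pics/top3.png")["img"][100:270,195:445]; w=cv2.imread("pics/c3_w.png")[:,:,::-1]
o=np.zeros((585,800,3),np.uint8); o[:272,:400]=cv2.resize(t,(400,272),interpolation=cv2.INTER_CUBIC)
o[285:585,:400]=cv2.resize(w,(400,300)); o[:272,400:]=0
o[:420,400:]=w[:,80:480]
cv2.imwrite("pics/c3.png",cv2.convertScaleAbs(o[:,:,::-1],alpha=1.3,beta=25))
E
```

```text
t 7.88 grasp W [ 0.6206 -0.2879  0.2058] S [-0.3418 -0.1463  0.2058] yaw -89.11 tilt [-0.005  0.004 -1.   ] F [-0.7  1.3  0.7] open 0.443
tool delta cm [ 0.69 -0.55  5.57] roll -0.14
```

View pics/c3.png

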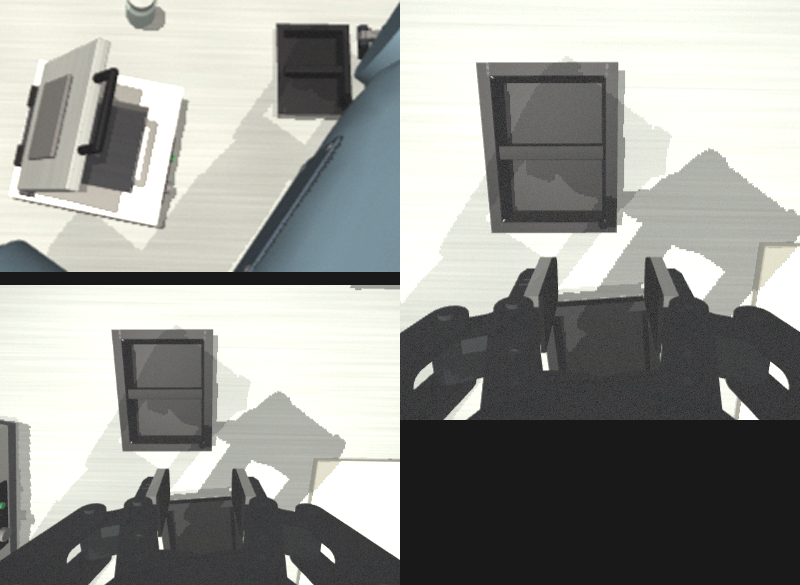

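```bash
python3 - <<'E'
from h import *
c=ld("pics/c3_w.png")
t=[(.057,.072,.032),(-.057,.072,.032),(-.057,-.072,.032),(.057,-.072,.032)]
p,r=pose2(c,[(172,233),(296,232),(297,63),(157,63)],t,0);print("tray",p,r.tolist())
c=ld("pics/top3.png")
f=[(-.095,-.105,.06),(-.095,.105,.06),(.125,.105,.06)]
p,r=pose2(c,[(184,88),(162,227),(12,193)],f,0,s=1.6,off=(195,100));print("sealer",p,r.tolist())
# inner floor/top inner edges
c=ld("pics/c3_w.png")
Tr=p
for u,v,z in [(170,77,.032),(287,77,.032),(288,110,.032),(183,128,.032)]: print(onz(c,u,v,z).round(4))
# subpixel frame edge: warp-free line fit on bright frame edge (front) in top image
i=cv2.cvtColor(cv2.imread("pics/top3.png"),cv2.COLOR_BGR2GRAY).astype(int)
for v in(160,175,190,205,220,235): print(v,i[v,270:318].tolist())
E
```

```text
tray [ 0.65856441 -0.24479469  1.58985591] [[-0.5, 0.4], [0.6, 1.1], [1.2, -0.7], [-1.3, -0.2]]
sealer [0.52774497 0.06763538 1.39690649] [[1.5, -0.2], [-1.5, -1.2], [0.0, 1.4]]
[ 0.719  -0.1971  0.032 ]
[ 0.7205 -0.2917  0.032 ]
[ 0.695 -0.293  0.032]
[ 0.6791 -0.2053  0.032 ]
160 [122, 122, 121, 122, 122, 122, 121, 120, 121, 120, 123, 122, 121, 170, 205, 212, 212, 214, 213, 212, 210, 208, 211, 211, 209, 207, 207, 210, 213, 209, 210, 211, 209, 209, 207, 209, 212, 214, 190, 168, 168, 168, 168, 167, 167, 168, 168, 168]
175 [41, 42, 41, 42, 43, 44, 43, 40, 42, 41, 42, 42, 42, 41, 41, 66, 92, 113, 140, 153, 152, 150, 184, 208, 210, 212, 209, 208, 208, 207, 206, 204, 208, 212, 213, 169, 107, 93, 93, 94, 93, 142, 165, 166, 167, 166, 166, 167]
190 [43, 42, 42, 43, 43, 42, 42, 43, 43, 42, 41, 41, 65, 141, 198, 213, 168, 125, 122, 119, 121, 187, 215, 212, 210, 210, 210, 209, 207, 209, 212, 213, 149, 69, 85, 95, 95, 94, 145, 169, 169, 171, 170, 170, 171, 171, 170, 170]
205 [47, 47, 45, 45, 44, 45, 43, 44, 44, 66, 145, 206, 218, 174, 131, 130, 127, 127, 193, 221, 217, 215, 215, 218, 215, 213, 215, 218, 218, 154, 64, 82, 94, 95, 96, 145, 169, 169, 169, 169, 169, 168, 167, 170, 170, 168, 170, 169]
220 [119, 171, 199, 196, 172, 128, 110, 154, 208, 223, 224, 225, 226, 222, 221, 224, 224, 222, 221, 223, 224, 222, 220, 220, 221, 222, 166, 68, 48, 63, 72, 87, 93, 93, 93, 142, 166, 168, 166, 166, 167, 152, 142, 143, 142, 141, 142, 142]
235 [223, 223, 224, 224, 223, 222, 223, 226, 227, 227, 226, 224, 225, 225, 225, 225, 226, 226, 225, 222, 223, 224, 224, 195, 130, 92, 91, 92, 92, 128, 143, 139, 139, 140, 140, 140, 142, 140, 141, 141, 143, 141, 142, 142, 140, 140, 142, 141]
```

```bash
python3 - <<'E'
from h import *
c=ld("pics/top3.png")
i=cv2.cvtColor(cv2.imread("pics/top3.png"),cv2.COLOR_BGR2GRAY).astype(int)
I=R.from_euler("z",-S[2])
def loc(u,v,z=.06): return (I.apply(onz(c,u,v,z)-[S[0],S[1],0])*1000).round(1)
for u,v in[(305.2,175),(302.2,190),(299,205),(296.2,220),(293.3,235)]: print("front",loc(u,v))
for u,v in[(282.7,190),(279.8,205)]: print("pocket -x edge",loc(u,v))
for u in(215,230,245,260,275,288): print("near",u,list(range(212,248,1))[0],i[212:248,u].tolist())
for u in(268,280,290,300): print("far",u,i[140:172,u].tolist())
E
```

```text
front [-95.4 -50.9  60. ]
front [-94.6 -13.9  60. ]
front [-93.4  22.9  60. ]
front [-93.2  59.1  60. ]
front [-92.7  95.   60. ]
pocket -x edge [-49.2  -5.4  60. ]
pocket -x edge [-48.9  31.2  60. ]
near 215 212 [115, 113, 113, 115, 114, 109, 73, 47, 40, 54, 58, 178, 221, 155, 67, 146, 166, 162, 165, 166, 164, 159, 162, 163, 164, 165, 166, 168, 165, 166, 167, 169, 169, 165, 164, 166]
near 230 212 [121, 121, 119, 119, 119, 112, 74, 63, 117, 131, 130, 132, 210, 226, 227, 226, 154, 74, 143, 165, 163, 161, 160, 162, 162, 164, 166, 166, 164, 166, 165, 167, 168, 165, 162, 154]
near 245 212 [103, 93, 91, 94, 88, 87, 86, 90, 120, 130, 130, 128, 130, 130, 131, 129, 205, 223, 222, 150, 67, 120, 136, 139, 138, 140, 142, 143, 143, 140, 140, 140, 140, 140, 138, 140]
near 260 212 [46, 45, 46, 44, 44, 82, 119, 128, 128, 129, 130, 130, 130, 130, 132, 129, 128, 129, 131, 165, 212, 222, 150, 67, 142, 166, 160, 148, 144, 142, 141, 140, 141, 139, 141, 142]
near 275 212 [44, 44, 46, 46, 46, 45, 43, 46, 128, 207, 221, 220, 222, 222, 222, 223, 222, 223, 223, 224, 224, 223, 223, 222, 224, 166, 79, 148, 168
[... 184 characters left out ...]
, 214, 123, 72, 148, 168, 165, 165, 166, 166]
far 268 [159, 160, 141, 83, 39, 30, 28, 105, 120, 156, 169, 171, 128, 109, 120, 122, 121, 122, 123, 122, 123, 113, 91, 68, 61, 60, 53, 41, 37, 38, 37, 41]
far 280 [161, 162, 160, 161, 163, 161, 160, 161, 161, 193, 207, 211, 210, 212, 211, 152, 121, 122, 121, 122, 123, 122, 121, 123, 122, 89, 65, 61, 61, 48, 43, 42]
far 290 [163, 163, 161, 162, 163, 164, 165, 164, 163, 164, 164, 196, 209, 211, 211, 211, 211, 210, 210, 208, 210, 208, 209, 207, 209, 209, 208, 208, 208, 210, 210, 210]
far 300 [163, 163, 162, 164, 164, 166, 166, 164, 165, 165, 167, 165, 169, 201, 211, 210, 210, 210, 209, 209, 210, 210, 212, 211, 211, 211, 210, 209, 208, 208, 207, 206]
```

```bash
python3 - <<'E'
from h import *
c=ld("pics/top3.png")
I=R.from_euler("z",-S[2])
def loc(u,v,z=.06): return (I.apply(onz(c,u,v,z)-[S[0],S[1],0])*1000).round(1)
for u,v in[(215,225.1),(230,228.2),(245,231.1),(260,234.1),(275,237.2),(288,239.9)]: print("near 105?",loc(u,v))
for u,v in[(280,148.8),(290,150.9),(300,152.8)]: print("far -105?",loc(u,v))
for u,v in[(260,216.8),(275,220)]: print("pocket near 66?",loc(u,v))
E
```

```text
near 105? [ 91.6 105.5  60. ]
near 105? [ 55.8 106.2  60. ]
near 105? [ 20.  106.5  60. ]
near 105? [-15.8 107.   60. ]
near 105? [-51.5 107.8  60. ]
near 105? [-82.5 108.5  60. ]
far -105? [ -24.7 -103.    60. ]
far -105? [ -49.3 -102.3   60. ]
far -105? [ -73.7 -102.1   60. ]
pocket near 66? [-8.2 67.1 60. ]
pocket near 66? [-44.2  68.2  60. ]
```

```bash
sed -i 's/^S=.*/S=np.array([.5277,.0740,1.3966])/' h.py; cat >> h.py <<'E'
Tr=np.array([.658,-.2445,1.5893])
E
python3 - <<'E'
from h import *
to(sw([-.0525,.032,.040],Tr),-88.94)
E
```

```text
t 8.03 grasp W [ 0.6235 -0.2891  0.2125] S [-0.341  -0.1572  0.2125] yaw -89.04 tilt [ 0.003 -0.002 -1.   ] F [ 0.2 -0.2  1. ] open 0.448
tool delta cm [ 0.82 -0.28 17.26] roll -0.1
```

move_arm(moves=[{"gripper":45,"x":0.8,"y":-0.3,"z":5,"roll":0},{"gripper":45,"x":0,"y":0,"z":5,"roll":0},{"gripper":45,"x":0,"y":0,"z":2.5,"roll":0},{"gripper":45,"x":0,"y":0,"z":0,"roll":0},{"gripper":45,"x":0,"y":0,"z":0,"roll":0}])

```text
time_s: 8.65
eef_pos: [0.6264, -0.2975, 0.2432]
eef_rot: [-0.0, 0.713, -0.701, 0.003]
wrist_force: [0.4, -0.6, -0.1]
opening: 0.451
```

```bash
python3 - <<'E'
from h import *
to(sw([-.0525,.032,.040],Tr),-88.94)
E
```

```text
t 8.65 grasp W [ 0.6271 -0.2979  0.0882] S [-0.3491 -0.1623  0.0882] yaw -89.06 tilt [ 0.004 -0.003 -1.   ] F [ 0.4 -0.6 -0.1] open 0.451
tool delta cm [-0.05  0.03  4.82] roll -0.12
```

move_arm(moves=[{"gripper":45,"x":0,"y":0,"z":3,"roll":0},{"gripper":45,"x":0,"y":0,"z":1.8,"roll":0},{"gripper":45,"x":0,"y":0,"z":0,"roll":0},{"gripper":0,"x":0,"y":0,"z":0,"roll":0},{"gripper":0,"x":0,"y":0,"z":0,"roll":0}])

```text
time_s: 9.28
eef_pos: [0.6257, -0.2976, 0.1936]
eef_rot: [-0.0, 0.713, -0.702, 0.001]
wrist_force: [-1.1, 0.5, 5.1]
opening: 0.099
```

move_arm(moves=[{"gripper":0,"x":0,"y":0,"z":0,"roll":0},{"gripper":0,"x":0,"y":0,"z":0,"roll":0},{"gripper":0,"x":0,"y":0,"z":-0.5,"roll":0},{"gripper":0,"x":0,"y":0,"z":-2,"roll":0},{"gripper":0,"x":0,"y":0,"z":-3,"roll":0}])

```text
time_s: 9.9
eef_pos: [0.6246, -0.297, 0.247]
eef_rot: [0.0, 0.713, -0.702, -0.001]
wrist_force: [0.5, 0.2, -1.3]
opening: 0.09
```

```bash
python3 - <<'E'
from h import *
st(); s=cam("side","pics/s4.png")["img"]; w=cam("wrist","pics/w4.png")["img"]
o=np.zeros((520,800,3),np.uint8); o[:420,:560]=w; o[:300,560:]=cv2.resize(s[80:230,220:340],(240,300),interpolation=cv2.INTER_CUBIC)
cv2.imwrite("pics/c4.png",cv2.convertScaleAbs(o[:,:,::-1],alpha=1.4,beta=30))
E
```

```text
t 9.9 grasp W [ 0.6244 -0.2969  0.092 ] S [-0.3485 -0.1595  0.092 ] yaw -89.1 tilt [-0.002  0.001 -1.   ] F [ 0.5  0.2 -1.3] open 0.09
```

View pics/c4.png

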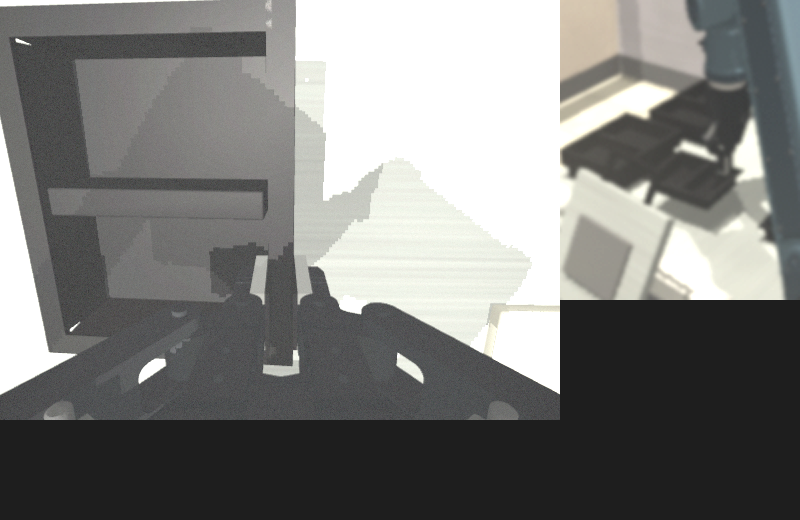

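```bash
python3 - <<'E'
from h import *
c=ld("pics/w4.png"); t=T()
O=np.array([(.048,-.063,.032),(-.048,-.063,.032),(.057,.072,.032),(.048,-.006,.030),(-.048,-.006,.030),(.048,.006,.03),(-.048,.006,.03)])
P=np.array([(10,38),(266,32),(50,352),(49,190),(267,187),(52,216),(263,218)],float)
c2=dict(c); c2["W"]=np.linalg.inv(t)@c["W"]   # tool frame
def f(p,full=False):
    r=R.from_rotvec(p[3:])*R.from_matrix(np.diag([-1,1,-1]))
    q=r.apply(O)+p[:3]
    return np.ravel([proj(c2,x) for x in q]-P)
s=least_squares(f,[-.05,-.03,.18,0,0,0],loss="soft_l1")
print("tray origin in tool",s.x[:3].round(4),"rotvec deg",np.degrees(s.x[3:]).round(2)); print(s.fun.reshape(-1,2).round(1).tolist() if s.fun.size==14 else "")
print(f(s.x).reshape(-1,2).round(1).tolist())
E
```

```text
tray origin in tool [-0.051  -0.0323  0.2011] rotvec deg [-1.31  3.81 -0.64]
[[0.6, 1.4], [-1.1, 0.0], [0.5, -0.4], [-7.1, -1.7], [1.5, 1.7], [-5.1, -0.2], [6.0, -0.5]]
[[0.6, 1.4], [-1.1, 0.0], [0.5, -0.4], [-7.1, -1.7], [1.5, 1.7], [-5.1, -0.2], [6.0, -0.5]]
```

```bash
cat >> h.py <<'E'
def to2(P,yaw):
    t,g=st(); r=R.from_euler("z",yaw,degrees=True).as_matrix()@np.diag([1,-1,-1]); print("after roll",(r.T@(np.array(P)-g)*100).round(2))
E
python3 -c "
from h import *
to2(sw([-.20,.032,.13]),-100.2)"
```

```text
t 10.0 grasp W [ 0.6275 -0.299   0.097 ] S [-0.3501 -0.163   0.097 ] yaw -89.1 tilt [ 0.006 -0.005 -1.   ] F [ 0.9 -1.1  1. ] open 0.095
after roll [-14.93  19.56  -3.3 ]
```

move_arm(moves=[{"gripper":0,"x":0,"y":0,"z":-1.7,"roll":5.5},{"gripper":0,"x":0,"y":0,"z":-1.6,"roll":5.6},{"gripper":0,"x":-2,"y":2.6,"z":0,"roll":0},{"gripper":0,"x":-3,"y":4,"z":0,"roll":0},{"gripper":0,"x":-3.5,"y":4.5,"z":0,"roll":0}])

```text
time_s: 10.62
eef_pos: [0.5298, -0.1932, 0.2794]
eef_rot: [-0.0, -0.641, 0.767, -0.0]
wrist_force: [-0.2, 1.7, 0.2]
opening: 0.089
```

move_arm(moves=[{"gripper":0,"x":-3.5,"y":4.5,"z":0,"roll":0},{"gripper":0,"x":-2.0,"y":2.8,"z":0,"roll":0},{"gripper":0,"x":-0.9,"y":1.1,"z":0,"roll":0},{"gripper":0,"x":0,"y":0,"z":0,"roll":0},{"gripper":0,"x":0,"y":0,"z":0,"roll":0}])

```text
time_s: 11.25
eef_pos: [0.4606, -0.117, 0.2801]
eef_rot: [0.0, -0.641, 0.767, -0.001]
wrist_force: [-0.5, -1.4, -0.5]
opening: 0.092
```

```bash
python3 -c "
from h import *
to(sw([-.054,.032,.117]),-100.2)"
```

```text
t 11.25 grasp W [ 0.4608 -0.1172  0.1251] S [-0.1999  0.0327  0.1251] yaw -100.23 tilt [ 0.001 -0.001 -1.   ] F [-0.5 -1.4 -0.5] open 0.092
tool delta cm [-1.459e+01 -1.000e-02  8.000e-01] roll -0.03
```

move_arm(moves=[{"gripper":0,"x":-3,"y":0,"z":0.4,"roll":0},{"gripper":0,"x":-4,"y":0,"z":0,"roll":0},{"gripper":0,"x":-3.5,"y":0,"z":0,"roll":0},{"gripper":0,"x":-2.0,"y":0,"z":0,"roll":0},{"gripper":0,"x":0,"y":0,"z":0,"roll":0}])

```text
time_s: 11.88
eef_pos: [0.4827, 0.0074, 0.2757]
eef_rot: [0.0, -0.642, 0.767, -0.0]
wrist_force: [-0.1, -0.9, -0.7]
opening: 0.095
```

move_arm(moves=[{"gripper":0,"x":-1.5,"y":0,"z":0,"roll":0},{"gripper":0,"x":-0.6,"y":0,"z":0,"roll":0},{"gripper":0,"x":0,"y":0,"z":0,"roll":0},{"gripper":0,"x":0,"y":0,"z":0,"roll":0}])

```text
time_s: 12.38
eef_pos: [0.4855, 0.0274, 0.2757]
eef_rot: [-0.0, -0.641, 0.767, -0.0]
wrist_force: [0.1, -0.6, -0.8]
opening: 0.096
```

```bash
python3 - <<'E'
from h import *
to(sw([-.054,.032,.084]),-100.2)
s=cam("side","pics/s5.png")["img"]; w=cam("wrist","pics/w5.png")["img"]
o=np.zeros((520,800,3),np.uint8); o[:420,:560]=w; o[:480,560:]=cv2.resize(s[80:280,200:300],(240,480),interpolation=cv2.INTER_CUBIC)
cv2.imwrite("pics/c5.png",cv2.convertScaleAbs(o[:,:,::-1],alpha=1.4,beta=30))
E
```

```text
t 12.38 grasp W [0.4855 0.0274 0.1207] S [-0.0532  0.0335  0.1207] yaw -100.22 tilt [-0. -0. -1.] F [ 0.1 -0.6 -0.8] open 0.096
tool delta cm [ 0.08 -0.15  3.67] roll -0.02
```

View pics/c5.png

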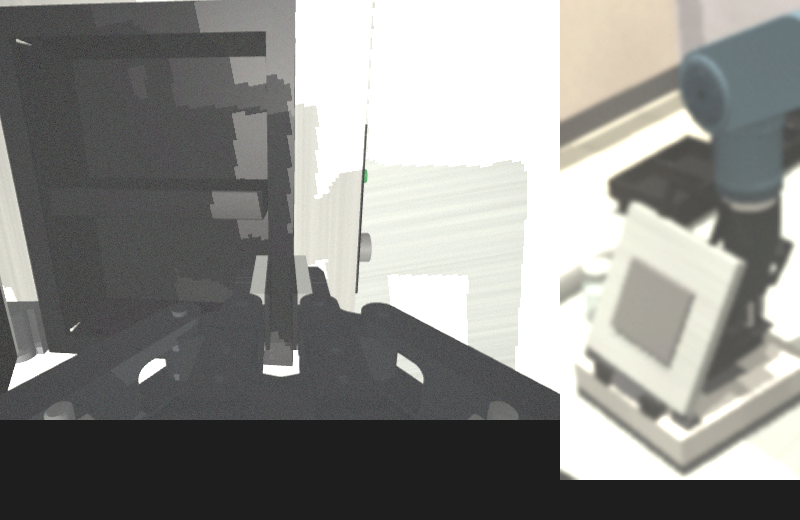

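```bash
python3 - <<'E'
from h import *
c=ld("pics/w5.png"); I=R.from_euler("z",-S[2])
for u,v in [(373.5,10),(367,120),(357,290)]: print((I.apply(onz(c,u,v,.06)-[S[0],S[1],0])*1000).round(1))
i=cv2.cvtColor(cv2.imread("pics/w5.png"),cv2.COLOR_BGR2GRAY)
print([ (v,i[v,300:385:3].tolist()) for v in (40,200)])
E
```

```text
[-97.8 -82.8  60. ]
[-97.8 -32.6  60. ]
[-97.9  63.6  60. ]
[(40, [181, 178, 181, 183, 183, 183, 184, 245, 244, 244, 245, 245, 244, 244, 243, 244, 244, 241, 243, 244, 244, 245, 245, 222, 217, 225, 225, 225, 225]), (200, [141, 136, 140, 138, 143, 141, 141, 137, 139, 137, 141, 136, 138, 138, 136, 138, 139, 139, 142, 141, 96, 144, 151, 152, 153, 149, 152, 152, 154])]
```

move_arm(moves=[{"gripper":0,"x":0.15,"y":-0.1,"z":1,"roll":0},{"gripper":0,"x":0,"y":0,"z":1,"roll":0},{"gripper":0,"x":0,"y":0,"z":0.6,"roll":0},{"gripper":0,"x":0,"y":0,"z":0,"roll":0}])

```text
time_s: 12.98
eef_pos: [0.4858, 0.0261, 0.2488]
eef_rot: [-0.001, -0.641, 0.767, 0.001]
wrist_force: [0.2, 0.5, -0.9]
opening: 0.09
```

```bash
python3 - <<'E'
from h import *
lid(); print(ctrl.get_obs()["torque"].round(2))
E
```

```text
t 12.97 grasp W [0.4855 0.0262 0.0938] S [-0.0544  0.0332  0.0938] yaw -100.2 tilt [-0.002  0.    -1.   ] F [ 0.2  0.5 -0.9] open 0.09
r 0.15624864585081244 ang 6.609412155199243 Fs [ 0.5 -0.2 -0.9]
[-0.01 -0.03  0.04]
```

move_arm(moves=[{"gripper":0,"x":0,"y":0,"z":0.5,"roll":0},{"gripper":0,"x":0,"y":0,"z":0.5,"roll":0},{"gripper":0,"x":0,"y":0,"z":0,"roll":0}])

```text
time_s: 13.35
eef_pos: [0.486, 0.0261, 0.2392]
eef_rot: [-0.0, -0.641, 0.767, 0.0]
wrist_force: [-0.3, 0.2, -1.2]
opening: 0.095
```

```bash
python3 - <<'E'
from h import *
lid(); print(ctrl.get_obs()["torque"].round(2))
E
```

```text
t 13.35 grasp W [0.4858 0.0261 0.0842] S [-0.0544  0.033   0.0842] yaw -100.2 tilt [-0.001  0.    -1.   ] F [-0.3  0.2 -1.2] open 0.095
r 0.15505552319218235 ang 3.1145953822390333 Fs [ 0.2  0.3 -1.2]
[-0.04  0.05 -0.03]
```

move_arm(moves=[{"gripper":0,"x":0,"y":0,"z":0.2,"roll":0},{"gripper":30,"x":0,"y":0,"z":0,"roll":0},{"gripper":30,"x":0,"y":0,"z":0,"roll":0},{"gripper":30,"x":0,"y":0,"z":0,"roll":0},{"gripper":30,"x":0,"y":0,"z":0,"roll":0}])

```text
time_s: 13.98
eef_pos: [0.4862, 0.026, 0.2378]
eef_rot: [0.0, -0.641, 0.767, -0.0]
wrist_force: [0.3, 0.1, 0.5]
opening: 0.301
```

```bash
python3 - <<'E'
from h import *
lid()
cam("wrist","pics/w6.png")
E
```

```text
t 13.97 grasp W [0.4863 0.026  0.0828] S [-0.0544  0.0325  0.0828] yaw -100.2 tilt [ 0. -0. -1.] F [0.3 0.1 0.5] open 0.301
r 0.15494756423192246 ang 2.591139206621666 Fs [ 0.1 -0.3  0.5]
```

View pics/w6.png

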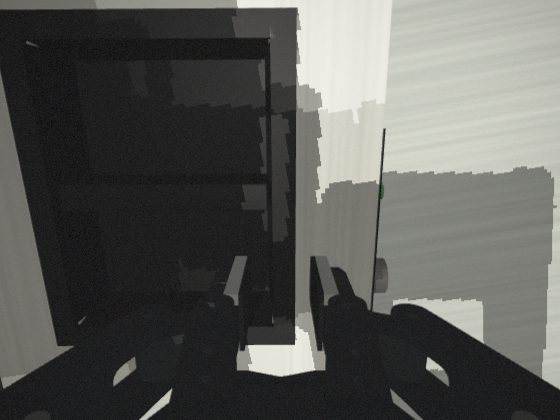

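```bash
python3 - <<'E'
from h import *
c=ld("pics/w6.png"); I=R.from_euler("z",-S[2])
O=np.array([(-.057,-.072,.032),(-.057,.072,.032),(.057,.072,.032),(.049,-.064,.032),(-.049,-.064,.032)])
P=np.array([(298,8),(295,345),(57,346),(26,40),(271,38)],float)
for (u,v) in P[:3]: print((I.apply(onz(c,u,v,.063)-[S[0],S[1],0])*1000).round(1))
print("frame front",[(I.apply(onz(c,u,v,.06)-[S[0],S[1],0])*1000).round(1) for u,v in[(390,10),(384,130),(372,310)]])
def f(p):
    q=(R.from_euler("z",S[2])*R.from_rotvec(p[3:])).apply(O)+sw(p[:3]); return np.ravel([proj(c,x) for x in q]-P)
s=least_squares(f,[0,0,.031,0,0,0]); print((s.x[:3]*1000).round(1),np.degrees(s.x[3:]).round(2),s.fun.round(1))
i=cv2.cvtColor(cv2.imread("pics/w6.png"),cv2.COLOR_BGR2GRAY)
print(i[0:20:1,285].tolist(),i[330:360,278].tolist(),i[20,285:310].tolist(),i[240,285:310].tolist())
E
```

```text
[-61.4 -73.9  63. ]
[-61.3  69.8  63. ]
[52.7 69.9 63. ]
frame front [array([-96.1, -73.9,  60. ]), array([-97.2, -30.1,  60. ]), array([-97.8,  52.9,  60. ])]
[-4.3 -0.4 27.8] [2.79 0.91 0.4 ] [-3.5  3.6  0.1  1.1  1.1 -0.  -0.4 -1.2  3.  -3.3]
[229, 231, 230, 232, 232, 231, 231, 187, 106, 70, 70, 69, 71, 73, 73, 70, 70, 72, 69, 73] [55, 54, 55, 54, 53, 54, 52, 53, 53, 52, 53, 53, 50, 48, 87, 211, 229, 228, 228, 228, 227, 228, 228, 227, 229, 226, 227, 228, 228, 226] [71, 70, 71, 71, 74, 72, 73, 73, 70, 68, 72, 112, 155, 158, 183, 226, 229, 231, 232, 234, 232, 230, 228, 229, 228] [33, 33, 29, 33, 31, 34, 29, 35, 29, 36, 75, 120, 126, 122, 123, 121, 121, 123, 120, 119, 115, 119, 122, 117, 118]
```

move_arm(moves=[{"gripper":30,"x":0,"y":0,"z":-1.5,"roll":0},{"gripper":30,"x":0,"y":0,"z":-2.5,"roll":0},{"gripper":30,"x":3,"y":0,"z":0,"roll":0},{"gripper":30,"x":5,"y":0,"z":0,"roll":0},{"gripper":30,"x":5,"y":0,"z":-2,"roll":0}])

```text
time_s: 14.65
eef_pos: [0.4623, -0.1027, 0.2979]
eef_rot: [-0.0, -0.642, 0.767, 0.001]
wrist_force: [0.8, 0.8, 0.5]
opening: 0.298
```

move_arm(moves=[{"gripper":30,"x":5,"y":0,"z":-4,"roll":0},{"gripper":30,"x":5,"y":0,"z":-5,"roll":0},{"gripper":30,"x":5,"y":0,"z":-5,"roll":0},{"gripper":30,"x":3,"y":0,"z":0,"roll":0},{"gripper":30,"x":0,"y":0,"z":0,"roll":0}])

```text
time_s: 15.28
eef_pos: [0.433, -0.2681, 0.4267]
eef_rot: [-0.0, -0.64, 0.768, -0.001]
wrist_force: [0.6, 1.6, 0.4]
opening: 0.293
```

```bash
python3 - <<'E'
from h import *
st()
t=cam("top","pics/top7.png")["img"][100:270,195:445]; s=cam("side","pics/s7.png")["img"][180:290,190:330]; w=cam("wrist","pics/w7.png")["img"]
o=np.zeros((600,800,3),np.uint8); o[:270,:400]=cv2.resize(t,(400,270),interpolation=cv2.INTER_CUBIC)
o[:314,400:]=cv2.resize(s,(400,314),interpolation=cv2.INTER_CUBIC); o[300:600,:400]=cv2.resize(w,(400,300))
o[320:600,400:]=cv2.resize(t[20:120,20:140],(400,333),interpolation=cv2.INTER_CUBIC)[:280]
cv2.imwrite("pics/c7.png",cv2.convertScaleAbs(o[:,:,::-1],alpha=1.2,beta=20))
E
```

```text
t 15.28 grasp W [ 0.4332 -0.2684  0.2717] S [-0.3536  0.0337  0.2717] yaw -100.38 tilt [ 0.001 -0.002 -1.   ] F [0.6 1.6 0.4] open 0.293
```

```bash
python3 - <<'E'
from h import *
c=ld("pics/top7.png"); i=cv2.cvtColor(cv2.imread("pics/top7.png"),cv2.COLOR_BGR2GRAY).astype(int); a=cv2.cvtColor(cv2.imread("pics/top3.png"),cv2.COLOR_BGR2GRAY).astype(int)
I=R.from_euler("z",-S[2])
def loc(u,v,z): return (I.apply(onz(c,u,v,z)-[S[0],S[1],0])*1000).round(1)
def edge(pts,vals,thr=130):
    for k in range(len(vals)-1):
        if (vals[k]<thr)!=(vals[k+1]<thr): yield pts[k]+(thr-vals[k])/(vals[k+1]-vals[k])
for v in(178,185,192,199,206,213,220): print("row",v,[(round(u,1),loc(u,v,.063).tolist()[:2]) for u in edge(range(262,300),i[v,262:300])])
for u in(256,262,268,274,278): print("col",u,[(round(v,1),loc(u,v,.063).tolist()[:2]) for v in edge(range(208,245),i[208:245,u])])
d=abs(i-a); print("lid/handle diff (cols 200-262,rows 120-200)",(d[120:200,205:255]>40).sum(),"bystanders",(d[40:118,200:340]>40).sum(), (d[90:245,110:200]>40).sum(), ((d[190:265,380:445]>40).sum()))
E
```

```text
row 178 [(np.float64(293.5), [-69.6, -41.1])]
row 185 [(np.float64(291.4), [-68.2, -23.6])]
row 192 [(np.float64(290.4), [-69.1, -6.6])]
row 199 [(np.float64(288.4), [-67.7, 10.7])]
row 206 [(np.float64(287.3), [-68.5, 27.6]), (np.float64(299.0), [-95.3, 22.1])]
row 213 [(np.float64(285.4), [-67.2, 44.7]), (np.float64(297.6), [-95.3, 39.0])]
row 220 [(np.float64(280.8), [-60.0, 63.0]), (np.float64(296.2), [-95.2, 55.9])]
col 256 [(np.float64(229.6), [-7.7, 96.6]), (np.float64(233.3), [-9.5, 105.1]), (np.float64(235.4), [-10.4, 109.7])]
col 262 [(np.float64(231.3), [-22.2, 97.6]), (np.float64(234.5), [-23.7, 105.0]), (np.float64(236.7), [-24.8, 110.0])]
col 268 [(np.float64(231.4), [-35.9, 95.1]), (np.float64(235.7), [-38.0, 104.9]), (np.float64(238.1), [-39.1, 110.4])]
col 274 [(np.float64(221.7), [-45.1, 70.1]), (np.float64(236.9), [-52.2, 104.9]), (np.float64(239.1), [-53.2, 110.0])]
col 278 [(np.float64(222.7), [-54.7, 70.5]), (np.float64(237.8), [-61.7, 105.0]), (np.float64(240.1), [-62.8, 110.2])]
lid/handle diff (cols 200-262,rows 120-200) 0 bystanders 0 0 4148
```

```bash
python3 - <<'E'
from h import *
c=ld("pics/top7.png"); i=cv2.cvtColor(cv2.imread("pics/top7.png"),cv2.COLOR_BGR2GRAY).astype(int)
I=R.from_euler("z",-S[2])
def loc(u,v,z): return (I.apply(onz(c,u,v,z)-[S[0],S[1],0])*1000).round(1)
for v in(170,178,185,192,199,206,213,220):
    r=i[v,260:300]; print(v,r.tolist())
    for k in range(39):
        if (r[k]<85)!=(r[k+1]<85): u=260+k+(85-r[k])/(r[k+1]-r[k]); print("   ",round(u,1),loc(u,v,.063)[:2])
print(i[146:200,282].tolist()); print([loc(282,v,.063)[:2].tolist() for v in(150,155,160,165)])
# wrist view rim
c=ld("pics/w7.png"); 
for P in [(-.057,.072),(-.057,-.072),(.057,-.072),(.057,.072)]: print(P,proj(c,sw([*P,.063])).round(1))
E
```

```text
170 [19, 14, 9, 6, 6, 9, 11, 12, 15, 16, 17, 15, 17, 18, 17, 18, 16, 16, 15, 15, 17, 13, 11, 8, 8, 7, 14, 29, 31, 33, 39, 147, 183, 180, 182, 186, 186, 184, 184, 184]
    290.4 [-58.8 -58.7]
178 [9, 9, 7, 10, 11, 11, 15, 15, 18, 19, 17, 18, 16, 17, 19, 15, 19, 18, 18, 20, 18, 18, 18, 17, 8, 14, 19, 18, 17, 46, 87, 102, 102, 103, 161, 184, 183, 184, 183, 182]
    290.0 [-61.5 -39.4]
185 [7, 7, 11, 11, 17, 18, 18, 18, 18, 17, 19, 18, 17, 18, 20, 18, 19, 18, 18, 17, 19, 19, 19, 18, 29, 35, 31, 28, 82, 104, 101, 103, 163, 188, 184, 185, 185, 184, 182, 181]
    288.1 [-60.5 -22. ]
192 [7, 8, 5, 3, 10, 7, 12, 12, 12, 14, 17, 18, 23, 21, 20, 21, 29, 37, 38, 37, 39, 25, 25, 35, 36, 29, 45, 89, 105, 103, 105, 163, 189, 187, 186, 187, 186, 184, 183, 186]
    286.9 [-61.  -5.]
199 [9, 17, 17, 19, 18, 18, 19, 19, 19, 21, 22, 20, 18, 21, 19, 21, 19, 21, 18, 19, 17, 29, 39, 39, 26, 79, 104, 106, 105, 167, 193, 191, 186, 188, 190, 187, 187, 187, 190, 192]
    285.2 [-60.4  12.2]
206 [20, 21, 18, 19, 20, 22, 21, 18, 22, 20, 20, 21, 22, 22, 21, 20, 21, 31, 24, 22, 34, 37, 31, 36, 88, 111, 109, 110, 1
[... 285 characters left out ...]
]
    298.2 [-96.8  38.7]
220 [107, 101, 97, 97, 95, 83, 59, 37, 29, 27, 22, 35, 39, 40, 40, 40, 45, 48, 44, 40, 44, 147, 193, 197, 197, 199, 199, 197, 196, 197, 199, 198, 196, 196, 198, 197, 143, 57, 41, 54]
    264.8 [-23.3  70.5]
    280.4 [-59.   63.2]
    296.7 [-96.4  55.6]
[139, 138, 140, 162, 181, 186, 185, 186, 186, 131, 105, 105, 104, 104, 103, 105, 53, 27, 26, 29, 18, 4, 6, 8, 11, 16, 18, 17, 17, 17, 16, 17, 18, 20, 18, 26, 26, 22, 20, 19, 21, 18, 17, 16, 17, 21, 25, 28, 29, 29, 33, 37, 37, 39]
[[-29.5, -102.6], [-31.9, -90.6], [-34.4, -78.5], [-36.8, -66.6]]
(-0.057, 0.072) [-13.4 227.9]
(-0.057, -0.072) [-51.   73.6]
(0.057, -0.072) [-178.9   74.2]
(0.057, 0.072) [-127.   228.4]
```

```bash
python3 -c "
from h import *
to(sw([-.054,.0,.12]),-99.98)"
```

```text
t 15.43 grasp W [ 0.4334 -0.2655  0.27  ] S [-0.3507  0.034   0.27  ] yaw -100.19 tilt [-0.     0.001 -1.   ] F [ 0.7  0.7 -0.8] open 0.304
tool delta cm [-29.67  -3.31  15.03] roll -0.21
```

move_arm(moves=[{"gripper":0,"x":-3,"y":-1.1,"z":3,"roll":0},{"gripper":0,"x":-5,"y":-1.1,"z":5,"roll":0},{"gripper":0,"x":-5,"y":-1.1,"z":5,"roll":0},{"gripper":0,"x":-5,"y":0,"z":2,"roll":0},{"gripper":0,"x":-4.5,"y":0,"z":0,"roll":0}])

```text
time_s: 16.05
eef_pos: [0.4997, -0.0595, 0.2853]
eef_rot: [-0.001, -0.642, 0.767, 0.002]
wrist_force: [-0.2, -0.3, 0.1]
opening: 0.003
```

move_arm(moves=[{"gripper":0,"x":-4.0,"y":0,"z":0,"roll":0},{"gripper":0,"x":-2.2,"y":0,"z":0,"roll":0},{"gripper":0,"x":-0.9,"y":0,"z":0,"roll":0},{"gripper":0,"x":0,"y":0,"z":1.5,"roll":0},{"gripper":0,"x":0,"y":0,"z":1.5,"roll":0}])

```text
time_s: 16.68
eef_pos: [0.5131, 0.0066, 0.2565]
eef_rot: [-0.0, -0.641, 0.767, 0.0]
wrist_force: [-0.2, 0.1, 0.3]
opening: 0.001
```

move_arm(moves=[{"gripper":0,"x":0,"y":0,"z":0.3,"roll":0},{"gripper":0,"x":0,"y":0,"z":0,"roll":0},{"gripper":0,"x":0,"y":0,"z":0,"roll":0}])

```text
time_s: 17.05
eef_pos: [0.5137, 0.0066, 0.2551]
eef_rot: [0.0, -0.641, 0.767, -0.0]
wrist_force: [0.5, -0.1, -0.5]
opening: -0.003
```

```bash
python3 -c "
from h import *
lid()"
```

```text
t 17.05 grasp W [0.5138 0.0066 0.1001] S [-0.0688  0.002   0.1001] yaw -100.24 tilt [ 0.001 -0.    -1.   ] F [ 0.5 -0.1 -0.5] open -0.003
r 0.1714480434727088 ang 7.953852872778306 Fs [ 0.  -0.5 -0.5]
```

move_arm(moves=[{"gripper":0,"x":-1.4,"y":0,"z":0,"roll":0},{"gripper":0,"x":0,"y":0,"z":1.0,"roll":0},{"gripper":0,"x":0,"y":0,"z":0.7,"roll":0},{"gripper":0,"x":0,"y":0,"z":0.3,"roll":0},{"gripper":0,"x":0,"y":0,"z":0,"roll":0}])

```text
time_s: 17.68
eef_pos: [0.5159, 0.0211, 0.2364]
eef_rot: [-0.0, -0.642, 0.767, 0.001]
wrist_force: [-10.0, 2.3, 22.1]
opening: 0.003
```

```bash
python3 -c "
from h import *
lid()"
```

```text
t 17.68 grasp W [0.5157 0.0212 0.0814] S [-0.0541  0.0027  0.0814] yaw -100.18 tilt [-0.001  0.    -1.   ] F [-10.    2.3  22.1] open 0.003
r 0.1545397454806946 ang 2.0651601898245686 Fs [ 0.5 10.3 22.1]
```

move_arm(moves=[{"gripper":0,"x":0,"y":0,"z":-1,"roll":0},{"gripper":0,"x":0,"y":0,"z":-2,"roll":0},{"gripper":0,"x":4,"y":0,"z":0,"roll":0},{"gripper":0,"x":5,"y":0,"z":0,"roll":0},{"gripper":0,"x":5,"y":0,"z":-3,"roll":0}])

```text
time_s: 18.3
eef_pos: [0.4897, -0.1177, 0.2928]
eef_rot: [-0.001, -0.642, 0.767, 0.002]
wrist_force: [1.5, -0.7, 0.7]
opening: -0.002
```

move_arm(moves=[{"gripper":0,"x":5,"y":0,"z":-5,"roll":0},{"gripper":0,"x":5,"y":0,"z":-5,"roll":0},{"gripper":0,"x":4,"y":0,"z":-4,"roll":0},{"gripper":0,"x":2,"y":0,"z":0,"roll":0},{"gripper":0,"x":0,"y":0,"z":0,"roll":0}])

```text
time_s: 18.92
eef_pos: [0.4643, -0.264, 0.4222]
eef_rot: [-0.0, -0.641, 0.768, 0.001]
wrist_force: [0.2, 0.8, -0.1]
opening: -0.004
```

```bash
python3 - <<'E'
from h import *
st(); cam("top","pics/top8.png"); c=ld("pics/top8.png")
i=cv2.cvtColor(cv2.imread("pics/top8.png"),cv2.COLOR_BGR2GRAY).astype(int); a=cv2.cvtColor(cv2.imread("pics/top3.png"),cv2.COLOR_BGR2GRAY).astype(int)
I=R.from_euler("z",-S[2])
def loc(u,v,z): return (I.apply(onz(c,u,v,z)-[S[0],S[1],0])*1000).round(1)
for v in(170,185,199,213,220):
    r=i[v,268:296]
    for k in range(27):
        if r[k]<85<=r[k+1]: u=268+k+(85-r[k])/(r[k+1]-r[k]); print(v,loc(u,v,.063)[:2])
for u in(270,276):
    r=i[212:230,u]
    for k in range(17):
        if r[k]<110<=r[k+1]: v=212+k+(110-r[k])/(r[k+1]-r[k]); print("near",loc(u,v,.063)[:2])
d=abs(i-a); print("lid diff",(d[120:200,205:255]>40).sum(),"others",(d[40:118,200:340]>40).sum(),(d[90:245,110:200]>40).sum())
E
```

```text
t 18.93 grasp W [ 0.4642 -0.2639  0.2672] S [-0.3438  0.004   0.2672] yaw -100.33 tilt [-0.001  0.001 -1.   ] F [ 0.2  0.8 -0.1] open -0.004
170 [-58.8 -58.7]
185 [-60.3 -22. ]
199 [-60.3  12.2]
213 [-60.4  46.1]
220 [-59.   63.2]
near [-35.8  71.2]
near [-49.9  70. ]
lid diff 0 others 0 0
```

Nothing shifted when I pressed the rim, and the lid and the shaker, bowl and spatula areas look unchanged. Handing in.

```bash
python3 -c "
from bench import ctrl
print(ctrl.hand_in())"
```

```text
the job is handed in; nothing more can be done
None
```

The lid is open on its stop and the two-compartment tray is in the pocket; I handed the job in at about 19 s of the 58 s allowed. My last checks say the tray is seated, but it sits close to the limit of its side play.

**Lid:** I lifted it by the handle until the handle stood at its full-open position and pushed back firmly (about 43 N at the wrist). The bar slid about 20 mm up between the fingers on the way, with up to about 57 N at the wrist. In the top view the lid did not move after I let go.

**Loading:** The moves offer no tilt, so I could not lean the tool 25–35° as the task advises. I pinched the tray by its handle-side rim instead of the divider. That kept the upright tool clear of the open lid's handle, by a few millimetres on my estimate. No contact force showed while lowering.

**Last checks:**
- **Height:** The rim measured 143.7 × 114.0 mm at a height of 63 mm, which fits a seated, flat tray (144 × 114 mm).
- **Press test:** Pressing the handle-side rim with 22 N met it at 63.4 mm. The far rim, under the lid, was checked only by camera.
- **Squareness:** The tray is square with the frame, within what the cameras can show.
- **Centring:** The tray sits about 2 mm off centre toward the handle and 1–2 mm to one side. That is about all the play there is, and the cameras disagreed by 2–3 mm.
- **Bystanders:** The shaker, bowl and spatula areas looked unchanged from before loading. The plain tray was partly covered by the arm and its shadow, so I did not confirm it, but nothing was done near it at table height.
- **Not seen:** The picture limit was reached, so the final check was numbers only, with no last look at the scene.

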